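# Clear the worktop into crate, cutlery tray and seasoning caddy

## Robot

A 7-joint arm with a two-finger parallel gripper is mounted at the origin on a cart in front of the work surface, level with it; the furniture and walls round the work are solid. World frame = base frame: x ahead of the robot, y to its left, z up, the work surface at z = 0. Lengths are in m, angles in degrees, forces in N, time in s.
With the tool pointing down it reaches from about 0.425 to 0.875 m from the base axis. Payload 4.7 kg.
Tool frame: the origin (TCP) lies at the very end of the fingers, on their centre line; the grasp point (between the pads) lies 19 mm behind it; z points along the fingers, y is the line along which they close (so a half turn about z gives the same grasp; the last joint's range is limited). The gripper opens to 85 mm and grips with 20 to 120 N. Pads are 22 mm wide; open, the fingers measure 114 mm over their backs; the gripper's body (76 mm by 85 mm) begins 54 mm behind the grasp point. The pads swing forward as they close: fully open they stand 13 mm farther back than shut.
Start: joints at [-65.025, 18.392, -4.016, 83.108, 1.295, 78.541, -3.26], TCP at [0.266, 0.593, 0.231] pointing down, gripper open.
Joint ranges: [-163.93, 163.93], [-17.29, 119.83], [-79.2, 71.16], [3.27, 140.29], [-89.18, 269.18], [5.43, 117.66], [-154.24, 154.24]. Speed limits (degrees/s): [147.25, 147.25, 180, 180, 180, 180, 180].

## Interface

Orientations are given as a 3x3 rotation matrix whose columns are the frame's x, y, z axes.
In Python, from cell import arm, get_image, get_calibration, ticket, models gives the robot as it stands.
- The arm moves only by the shell command python3 -m pendant 'ROWS' [OPENING]. ROWS is JSON, a list of rows, each an object with "offset": the shift along the tool's x, y, z in m, a list of three; "turn": the turn about the tool's z in rad. A call has 1 to 10 rows; each row shifts and turns the commanded pose from where the row before left it, along the tool's axes as they then stand; what a row does not reach is not made up. A row lasts 1/8 s, in which the tool goes at most 62.5 mm and 10.7 degrees, less where a joint would pass 70% of its speed; a pose out of reach is approached as far as the arm can. A call is refused whole if a number of a shift passes 0.0625 or a number of a turn 0.188, either way. A call with a gripper value outside its range is refused whole. OPENING is the closure in counts, from 0 (fully open) to 255 (shut), set as the call begins (- or left out, the last holds). The fingers move at their own pace and stop on an object; the grip force is fixed at half the most. Time passes only in rows, so rows that do not move let the fingers close. It gives the time, the measured TCP pose, the force, the opening and the grip force at its end, in the units of the state.
- arm.state(): the state, without advancing time (a new reading comes with each control period).
- get_image(name): name is "scene" or "side" or "wrist"; returns (picture, depth): 480x640x3 uint8, red, green, blue; 480x640 float32, m along the optical axis (not along the pixel's ray), 0 where there is no reading.
- get_calibration(name): a dict with "camera_matrix" (3x3 intrinsics, pixels), "position" and "rotation" of the camera in the world. Camera axes: x right, y down, z forward; pixel columns grow to the right and rows downward; lengths in m; the calibration is good to about 2 mm. A picture is of the moment at which its call begins: read the wrist's pose just before it. get_calibration takes no time and is no camera call; for the wrist camera it gives the pose at the moment of the call.
- ticket.hand_in(): hands the job in; it is judged then, once.
Trained networks look in the newest picture that a camera, given by its name, has taken for a name from the list of things; names that differ only in an ending like _2 or _b are one class to them, and where a whole thing is asked for, a point or a joint stands for the part that bears it (a point fixed in the world has none). Each returns a list of dicts, best first, with "score" (0 to 1); they miss things now and then, are a little off and sometimes report something else, mostly with a low value. They report only what shows in the picture. A call takes as long as a camera call. They do not tell look-alikes from the thing itself.
- models.cut_out(label, camera): "pixels" (480x640 bool, what is visible of it) and "extent" ([centre column, centre row, width, height] in pixels, round what is visible of it).
The state is a dict: "clock": time; "qpos": joint angles; "qd": joint speeds; "joint_efforts": joint torques, N m; "tool_pos": TCP position; "orientation": TCP orientation; "force": force on the tool from outside, world axes, zero at the start; "torque": the same for the moment, N m; "finger_gap": finger opening in m; "grip_force": force on a finger pad.
Only numpy, scipy, OpenCV 4.12 (cv2) and the standard library are available. Lean on these libraries where they do the work, as an engineer would, in place of code of your own. Each camera call takes 0.05 s, during which the arm holds its last target. There are 200 camera calls.

## Task

Sort the things lying at the front of the worktop into where they belong: the lime and the garlic side by side on the floor of the pale wooden crate, the teaspoon flat and lengthwise on the floor of the grey cutlery tray, and the spice jar and the salt shaker upright into the dark seasoning caddy, one in each cell. Leave the mug and the glass standing where they are.

Things in the scene. Friction and masses are not known exactly. Their poses are not given: they have to be found in the camera images.
- lime_center (a point): Centre of a green lime, 60 mm long (its own x axis at the start) and 48 mm thick (y and z), lying on the worktop; this point starts 24 mm above it. Take it across its 48 mm (closing along its y axis).
- garlic_center (a point): Centre of a whitish-pink garlic bulb, about 60 (x) x 57 (y) x 58 mm (z) with a short stalk on top; this point starts 28 mm above the worktop. Take it across its middle, closing along its y axis.
- teaspoon: Metal teaspoon lying flat, 139 mm long along its own x axis, 30 mm wide at the bowl, 10 mm high. Origin: on the underside, at the middle of its length. Take it there across its width (closing along y), with the fingertips almost on the worktop.
- spice_jar: Round spice jar with a red screw cap, 45 mm diameter, 106 mm tall, standing upright; the cap is fixed. Origin: centre of its underside, z up.
- shaker: Round salt shaker, clear body with grey dome top, 44 mm diameter at its widest, 90 mm tall, standing upright. Origin: centre of its underside, z up.
- crate: Open box of pale wood for fruit and vegetables, fixed: 120 mm (its x) by 180 mm (its y) outside, 36 mm high; walls and floor 6 mm, one undivided space of 108 x 168 mm. Origin: centre of its underside, z up.
- tray: Shallow open grey plastic cutlery tray, fixed: 110 mm (its x) by 185 mm (its y) outside, 24 mm high; walls and floor 5 mm, one undivided space of 100 x 175 mm. Spoons lie in it lengthwise along its y axis. Origin: centre of its underside, z up.
- caddy: Small dark wooden seasoning caddy, fixed: 74 mm (its x) by 143 mm (its y) outside, 45 mm high; walls, floor and the one dividing wall 5 mm. It has two square cells of 64 x 64 mm with centres 34.5 mm to either side of its middle along y; either cell takes either jar. Origin: centre of its underside, z up.
- mug: Bystander: green and white mug, 64 x 89 mm with its handle, 48 mm high, loose, standing among the things to sort. Origin: centre of its underside.
- glass: Bystander: clear drinking glass, 81 mm diameter, 92 mm tall, loose, standing at the left side. Origin: centre of its underside.
Mind the look-alikes: they are no part of the job. Leave any purple look-alike of the part that bears lime_center alone.

How it is judged (in metres and radians):
At the end, for the whole second after the job is handed in: Lime and garlic down in the crate; teaspoon flat on the tray floor, middle within 40 mm of the tray's, within 0.35 rad of lengthwise; jar and shaker on the caddy floor, one per cell, within 0.12 rad of upright; all released and at rest; mug and glass within 30 mm of their places (x of lime_center in the frame of crate between -0.05 and 0.05 m and y of lime_center in the frame of crate between -0.08 and 0.08 m and z of lime_center in the frame of crate between -0.002 and 0.046 m and x of garlic_center in the frame of crate between -0.05 and 0.05 m and y of garlic_center in the frame of crate between -0.08 and 0.08 m and z of garlic_center in the frame of crate between -0.002 and 0.052 m and x of teaspoon in the frame of tray between -0.045 and 0.045 m and y of teaspoon in the frame of tray between -0.04 and 0.04 m and z of teaspoon in the frame of tray between -0.002 and 0.014 m and angle between each of teaspoon, spice_jar, shaker's own z axis and vertical below 0.12 rad and x of spice_jar in the frame of caddy between -0.03 and 0.03 m and y of spice_jar in the frame of caddy between -0.065 and 0.065 m and z of spice_jar in the frame of caddy between -0.002 and 0.014 m and x of shaker in the frame of caddy between -0.03 and 0.03 m and y of shaker in the frame of caddy between -0.065 and 0.065 m and z of shaker in the frame of caddy between -0.002 and 0.014 m and linear speed of each of lime, garlic, teaspoon, spice_jar, shaker below 0.02 m/s and angle between the x axis of teaspoon and the y axis of tray, either way round below 0.35 rad and distance of each of mug, glass from where it was at the start of the episode below 0.03 m); the robot touches nothing.
It fails at once if the mug is pushed more than 30 mm from its place or tipped (distance of mug from where it was at the start of the episode above 0.03 m or angle between mug's own z axis and vertical above 0.5 rad).
It fails at once if the glass is pushed more than 30 mm from its place or tipped (distance of glass from where it was at the start of the episode above 0.03 m or angle between glass's own z axis and vertical above 0.5 rad).
It also fails if it takes over 136 s, if anything falls off the work surface, if the arm or the gripper's body presses on something with over 40 N, if the wrist force passes 120 N, or if a joint passes its speed limit or range.

## Working session

There is one attempt and no reset: what is moved stays moved. The work goes in short steps, Python scripts to look and compute and a shell command to move; the robot and the scene stay as the last step left them, time stands still between calls to the robot, and variables do not carry over. Pictures are saved under pics/ and viewed, at most 14 in all, crops included, and the job is handed in when it is done.

```bash
mkdir -p pics; ls; cat > h.py <<'E'
import numpy as np, cv2
from cell import arm, get_image, get_calibration, ticket, models
def cloud(cam):
    c=get_calibration(cam); im,d=get_image(cam)
    K=np.array(c["camera_matrix"]);R=np.array(c["rotation"]);t=np.array(c["position"])
    v,u=np.mgrid[:480,:640]
    P=np.stack([(u-K[0,2])/K[0,0]*d,(v-K[1,2])/K[1,1]*d,d],-1)@R.T+t
    P[d==0]=np.nan
    return im,P
def save(n,im): cv2.imwrite(f"pics/{n}.png",cv2.cvtColor(im,cv2.COLOR_RGB2BGR))
E
python3 - <<'E'
from h import *
np.set_printoptions(precision=3,suppress=True)
for cam in ["scene","side"]:
    im,P=cloud(cam); save(cam+"0",im); np.save(cam+"0.npy",P)
    print(cam,get_calibration(cam)["position"])
    for l in ["lime_center","garlic_center","teaspoon","spice_jar","shaker","crate","tray","caddy","mug","glass"]:
        for r in models.cut_out(l,cam)[:3]:
            q=P[r["pixels"]]; q=q[~np.isnan(q[:,0])]
            if len(q)==0: print(l,"nodepth",r["extent"]);continue
            print(l,round(r["score"],2),np.round(r["extent"]).astype(int),len(q),"min",np.percentile(q,2,axis=0),"max",np.percentile(q,98,axis=0))
print(arm.state())
E
```

```text
pics
scene [ 0.169 -0.728  0.735]
lime_center 0.81 [305 287  26  30] 440 min [ 0.409 -0.087  0.014] max [ 0.452 -0.054  0.047]
lime_center 0.77 [346 267  22  24] 420 min [ 0.513 -0.062  0.014] max [ 0.559 -0.028  0.047]
garlic_center 0.92 [262 220  23  26] 368 min [0.395 0.164 0.012] max [0.442 0.203 0.05 ]
garlic_center 0.52 [229 175  15  32] 421 min [0.376 0.349 0.002] max [0.41  0.37  0.087]
teaspoon 0.51 [281 256  56  23] 137 min [ 0.367  0.048 -0.   ] max [0.492 0.087 0.007]
spice_jar 0.94 [361 404  34  58] 1670 min [ 0.386 -0.384  0.004] max [ 0.426 -0.344  0.108]
spice_jar 0.21 [229 177  17  34] 462 min [0.375 0.349 0.002] max [0.411 0.373 0.088]
shaker 0.67 [283 255  55  26] 243 min [ 0.368  0.049 -0.   ] max [0.495 0.089 0.01 ]
shaker 0.64 [230 177  15  32] 459 min [0.375 0.349 0.001] max [0.414 0.375 0.087]
shaker 0.49 [362 402  35  60] 1664 min [ 0.386 -0.384  0.004] max [ 0.425 -0.344  0.108]
crate 0.62 [443 322 104  96] 5810 min [ 0.577 -0.333  0.002] max [ 0.708 -0.151  0.036]
tray 0.59 [332 194  68  54] 2230 min [ 0.578  0.145 -0.   ] max [0.687 0.33  0.024]
caddy 0.69
[... 1259 characters left out ...]
  30  24] 710 min [ 0.387 -0.225 -0.004] max [ 0.446 -0.145  0.046]
glass 0.91 [285 174  30  31] 777 min [0.519 0.389 0.   ] max [0.593 0.473 0.085]
{'clock': 1.1, 'qpos': array([-65.026,  18.391,  -4.018,  83.107,   1.294,  78.541,  -3.26 ]), 'qd': array([ 0.087,  0.006,  0.028, -0.103, -0.033,  0.005,  0.029]), 'joint_efforts': array([ -0.   , -49.34 ,  -0.382, -31.458,   0.013,   0.001,  -0.   ]), 'tool_pos': array([0.266, 0.593, 0.231]), 'orientation': array([[-0.912,  0.409,  0.   ],
       [ 0.409,  0.912,  0.   ],
       [-0.   ,  0.   , -1.   ]]), 'force': array([-0.394, -0.472,  0.173]), 'torque': array([ 0.004, -0.005, -0.045]), 'grip_force': 0.0, 'finger_gap': 0.08531516268206292}
```

```bash
python3 - <<'E'
import cv2
im=cv2.imread("pics/scene0.png")
cv2.imwrite("pics/crop0.png",cv2.resize(im[130:450,190:500],None,fx=1.85,fy=1.85,interpolation=cv2.INTER_CUBIC))
cv2.imwrite("pics/limes.png",cv2.resize(im[230:310,230:390],None,fx=5,fy=5,interpolation=cv2.INTER_CUBIC))
E
```

```text
(no output)
```

View pics/crop0.png

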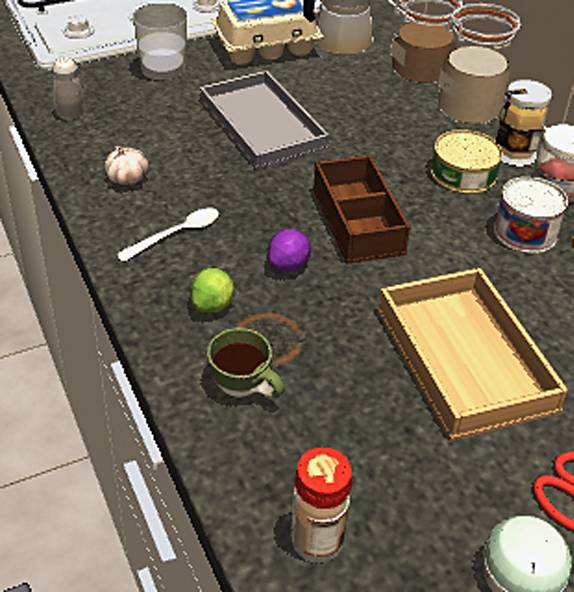

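View pics/limes.png

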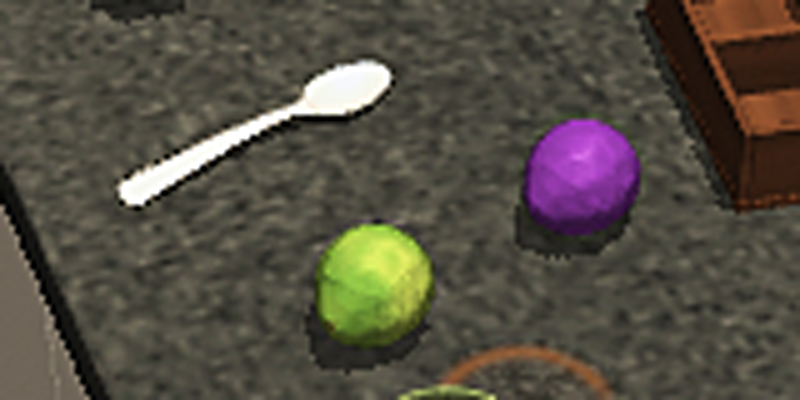

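The scene shows two lime-shaped things: green at scene px (305,287) and purple at (346,267). The green one fits "green lime"; the purple is the look-alike and stays. Teaspoon is at (281,256), garlic (262,220), shaker (229,176), jar (361,404).

```bash
python3 - <<'E'
from h import *
from scipy.optimize import least_squares
np.set_printoptions(precision=4,suppress=True)
for cam in ["scene","side"]:
    im,P=cloud(cam); T=np.array(get_calibration(cam)["position"]); print(cam)
    def get(l,k=0):
        m=models.cut_out(l,cam)[k]["pixels"].astype(np.uint8)
        m=cv2.erode(m,np.ones((3,3))).astype(bool) if l!="teaspoon" else m.astype(bool)
        q=P[m]; return q[~np.isnan(q[:,0])]
    for l,h in [("crate",.036),("tray",.024),("caddy",.045)]:
        m=models.cut_out(l,cam)[0]["pixels"]; q=P[m]; q=q[q[:,2]>h-.008]
        r=cv2.minAreaRect((q[:,:2]*1000).astype(np.float32)); print(l,r,q[:,2].max())
    for l,rad,z0,z1 in [("spice_jar",.0225,.01,.07),("shaker",.021,.01,.06)]:
        for r in models.cut_out(l,cam):
            q=P[r["pixels"]]; q=q[(q[:,2]>z0)&(q[:,2]<z1)]
            q=q[np.linalg.norm(q-np.median(q,0),axis=1)<.08]
            if len(q)<20: continue
            c0=np.median(q[:,:2],0)
            f=least_squares(lambda p:np.hypot(q[:,0]-p[0],q[:,1]-p[1])-rad,c0+.015*(c0-T[:2])/np.linalg.norm(c0-T[:2]),loss="soft_l1",f_scale=.002)
            print(l,r["score"],f.x,np.median(abs(f.fun)))
    if cam=="side": break
    for l,a,b,zc in [("lime_center",.030,.024,.024),("garlic_center",.030,.0285,.028)]:
      for r in models.cut_out(l,cam)[:2]:
        m=cv2.erode(r["pixels"].astype(np.uint8),np.ones((3,3))).astype(bool)
        q=P[m];q=q[~np.isnan(q[:,0])]; col=im[m].mean(0)
        best=None
        for y0 in np.arange(0,3.1,.5):
            def fn(p):
                d=q[:,:2]-p[:2];c,s=np.cos(p[2]),np.sin(p[2])
                x=d[:,0]*c+d[:,1]*s;y=-d[:,0]*s+d[:,1]*c
                return (np.sqrt((x/a)**2+(y/b)**2+((q[:,2]-zc)/b)**2)-1)*b
            f=least_squares(fn,[*q[:,:2].mean(0)+[0.002,.01],y0],loss="soft_l1",f_scale=.002)
            if best is None or f.cost<best.cost: best=f
        print(l,col,best.x[:2],np.degrees(best.x[2]),np.sqrt(np.mean(best.fun**2)))
    q=get("teaspoon"); r=cv2.minAreaRect((q[:,:2]*1000).astype(np.float32)); print("spoon",r)
c=get_calibration("wrist"); s=arm.state(); R=s["orientation"]
print("wrist cam in tool",R.T@(np.array(c["position"])-s["tool_pos"]),"\n",R.T@np.array(c["rotation"]),c["camera_matrix"])
E
```

```text
scene
crate ((644.6093139648438, -239.6384735107422), (182.68789672851562, 122.03317260742188), 82.58868408203125) 0.039477596795324366
tray ((634.0914916992188, 238.5286865234375), (112.79263305664062, 191.8947296142578), 1.8260685205459595) 0.027378196980648806
caddy ((652.627685546875, -1.2347869873046875), (146.73355102539062, 74.68099975585938), 78.80321502685547) 0.04729243223287527
spice_jar 0.94 [ 0.4084 -0.3612] 0.000403492380918663
shaker 0.74 [0.3956 0.374 ] 0.0013566821739690385
lime_center [135.8185  53.5169 157.3292] [ 0.5416 -0.0335] 46.34245177721691 0.0016216749060137536
lime_center [148.3191 178.3112  66.0426] [ 0.4353 -0.0585] 50.468913719218115 0.0014454605750109204
garlic_center [215.7948 192.5485 172.5896] [0.4236 0.1996] 73.74433919610203 0.004535314493372221
spoon ((431.110107421875, 65.73573303222656), (139.87672424316406, 31.17584991455078), 11.274456977844238)
side
crate ((644.0562744140625, -242.71827697753906), (187.023681640625, 123.39418029785156), 82.89436340332031) 0.03788406387779908
tray ((632.1022338867188, 232.90866088867188), (111.36735534667969, 190.8697967529297), 0.9192718267440796) 0.02466180211641289
caddy ((652.0546875, -4.102867126464844), (151.1396942138672, 75.86419677734375), 78.72357177734375) 0.04674578205250435
spice_jar 0.8 [ 0.4079 -0.3636] 0.0009884579341669208
spice_jar 0.57 [ 0.6359 -0.2994] 0.03603021807941925
shaker 0.75 [0.3949 0.3709] 0.002715886046297314
wrist cam in tool [ 0.0702 -0.0003 -0.1415] 
 [[ 0.0004 -0.9609 -0.2769]
 [ 1.      0.0002  0.0006]
 [-0.0006 -0.2769  0.9609]] [[400.0027   0.     320.724 ]
 [  0.     400.0027 236.176 ]
 [  0.       0.       1.    ]]
```

```bash
cat >> h.py <<'E'
def plan(x,y,z,yaw=None):
    """print tool-frame shift (and turn, y-axis line to world angle yaw deg) to reach target"""
    s=arm.state();R=s["orientation"];d=np.array([x,y,z])-s["tool_pos"]
    ya=np.degrees(np.arctan2(R[1,1],R[0,1])); t=""
    if yaw is not None:
        t=-((yaw-ya+90)%180-90); t=f"turn {np.radians(t):.3f} rad (tool z down)"
    print("clock",round(s["clock"],2),"tcp",s["tool_pos"].round(4),"tool",(R.T@d).round(4),"yang",round(ya,1),"q7",s["qpos"][6].round(0),t)
E
python3 - <<'E'
from h import *
plan(.395,.373,.18)
P=np.load("scene0.npy")
m=np.linalg.norm(P[...,:2]-[.395,.373],axis=2)<.035
q=P[m]
n=np.array([.859,.512])
n=np.array([.395-.169,.373+.728]);n/=np.linalg.norm(n);t=np.array([-n[1],n[0]])
for z in np.arange(.005,.095,.01):
    k=q[abs(q[:,2]-z)<.005]; w=k[:,:2]@t; print(z,len(k),np.ptp(w).round(4) if len(k) else 0, (w.max()+w.min())/2-np.array([.395,.373])@t if len(k) else 0)
E
```

```text
clock 1.85 tcp [0.2661 0.593  0.2313] tool [-0.2076 -0.148   0.0513] yang 65.8 q7 -3.0 
0.005 75 0.0652 0.0009825920250904896
0.015 50 0.0401 -0.0005368243914111726
0.024999999999999998 46 0.0422 -0.00013019797651742104
0.034999999999999996 65 0.04 9.672856729719959e-05
0.04499999999999999 53 0.0366 1.534402348485342e-05
0.054999999999999986 52 0.034 0.00026953385872868774
0.06499999999999999 45 0.0306 0.0005244511779846084
0.075 47 0.0329 5.3005327055266616e-05
0.08499999999999999 71 0.0283 -0.0004914056628037566
```

```bash
python3 -m pendant '[{"offset":[-0.0415,-0.03,0.01],"turn":0},{"offset":[-0.0415,-0.03,0.01],"turn":0},{"offset":[-0.0415,-0.03,0.01],"turn":0},{"offset":[-0.0415,-0.03,0.01],"turn":0},{"offset":[-0.0415,-0.03,0.01],"turn":0},{"offset":[0,0,0],"turn":0},{"offset":[0,0,0],"turn":0}]' 0
python3 - <<'E'
from h import *
im,P=cloud("wrist"); save("w1",im)
for r in models.cut_out("shaker","wrist")[:2]:
    q=P[r["pixels"]];q=q[~np.isnan(q[:,0])];t=q[q[:,2]>.07]
    print(r["score"],r["extent"],q.min(0),q.max(0),t.mean(0))
    for z in np.arange(.005,.095,.01):
        k=q[abs(q[:,2]-z)<.005]
        if len(k): print(round(z,3),len(k),np.ptp(k[:,:2],axis=0),(k[:,:2].max(0)+k[:,:2].min(0))/2)
plan(.395,.373,.04)
E
```

```text
clock: 2.72
tool_pos: [0.3938, 0.3718, 0.1816]
orientation: [[-0.912, 0.409, 0.0], [0.409, 0.912, 0.001], [0.0, 0.001, -1.0]]
force: [0.6, 0.8, -0.1]
finger_gap: 0.0857
grip_force: 0.0
0.78 [320.6, 223.8, 56.1, 77.1] [ 0.37362875  0.3408117  -0.00272436] [0.4401281  0.39459609 0.08992419] [0.39338992 0.373139   0.08354426]
0.005 30 [0.05795379 0.05113329] [0.40407473 0.36705134]
0.015 35 [0.01327979 0.02345886] [0.38092966 0.38051593]
0.025 83 [0.01994096 0.0388745 ] [0.38359923 0.37502614]
0.035 313 [0.03524508 0.04245464] [0.39125939 0.37336877]
0.045 345 [0.03219057 0.03919973] [0.39144016 0.37320139]
0.055 328 [0.0268239  0.03528018] [0.390886   0.37353837]
0.065 137 [0.01759684 0.02968763] [0.38787136 0.37443313]
0.075 457 [0.03383873 0.03400745] [0.39592045 0.37199094]
0.085 1735 [0.03131706 0.03053574] [0.39573302 0.37188275]
clock 2.83 tcp [0.3932 0.3728 0.1817] tool [-0.0016  0.0008  0.1417] yang 66.0 q7 20.0
```

```bash
python3 -m pendant '[{"offset":[-0.002,-0.001,0.04],"turn":0},{"offset":[0,0,0.04],"turn":0},{"offset":[0,0,0.04],"turn":0},{"offset":[0,0,0.017],"turn":0},{"offset":[0,0,0],"turn":0}]' 0
python3 -m pendant '[{"offset":[0,0,0],"turn":0},{"offset":[0,0,0],"turn":0},{"offset":[0,0,0],"turn":0},{"offset":[0,0,0],"turn":0},{"offset":[0,0,0],"turn":0},{"offset":[0,0,0],"turn":0},{"offset":[0,0,0],"turn":0},{"offset":[0,0,0],"turn":0}]' 255
python3 -m pendant '[{"offset":[0,0,-0.03],"turn":0},{"offset":[0,0,-0.04],"turn":0},{"offset":[0,0,-0.04],"turn":0},{"offset":[0,0,0],"turn":0}]' 255
python3 - <<'E'
from h import *
# caddy cells
c=np.array([.6525,-.0025]);a=np.radians(78.8);u=np.array([np.cos(a),np.sin(a)])
print(c+.0345*u,c-.0345*u)
plan(*(c+.0345*u),.16,78.8)
E
```

```text
clock: 3.45
tool_pos: [0.3946, 0.3699, 0.0437]
orientation: [[-0.913, 0.408, -0.001], [0.408, 0.913, -0.001], [0.001, -0.002, -1.0]]
force: [0.1, 0.2, -0.2]
finger_gap: 0.085
grip_force: 0.0
clock: 4.45
tool_pos: [0.3963, 0.3704, 0.0459]
orientation: [[-0.912, 0.409, 0.002], [0.409, 0.912, 0.002], [-0.001, 0.003, -1.0]]
force: [-1.2, -0.9, 6.5]
finger_gap: 0.0346
grip_force: 57.5
clock: 4.95
tool_pos: [0.3973, 0.3712, 0.1581]
orientation: [[-0.912, 0.409, 0.005], [0.41, 0.912, 0.005], [-0.002, 0.007, -1.0]]
force: [0.8, 0.2, -1.4]
finger_gap: 0.034
grip_force: 57.9
[0.65920109 0.03134295] [ 0.64579891 -0.03634295]
clock 4.95 tcp [0.3973 0.3712 0.1581] tool [-0.3781 -0.2028 -0.0023] yang 65.8 q7 20.0 turn -0.226 rad (tool z down)
```

```bash
python3 -m pendant '[{"offset":[-0.042,-0.0225,-0.002],"turn":0},{"offset":[-0.042,-0.0225,0],"turn":0},{"offset":[-0.042,-0.0225,0],"turn":0},{"offset":[-0.042,-0.0225,0],"turn":0},{"offset":[-0.042,-0.0225,0],"turn":0},{"offset":[-0.042,-0.0225,0],"turn":0},{"offset":[-0.042,-0.0225,0],"turn":0},{"offset":[-0.042,-0.0225,0],"turn":0},{"offset":[-0.042,-0.0225,0],"turn":0},{"offset":[0,0,0],"turn":0}]' 255
python3 -m pendant '[{"offset":[0,0,0],"turn":0},{"offset":[0,0,0],"turn":0}]' 255
cat > cad.py <<'E'
from h import *
im,P=cloud("wrist"); save("w2",im)
r=models.cut_out("caddy","wrist")[0]
q=P[r["pixels"]];q=q[(q[:,2]>.035)&(q[:,2]<.052)&(np.linalg.norm(q[:,:2]-[.6525,-.0025],axis=1)<.09)]
print(r["score"],r["extent"],len(q),cv2.minAreaRect((q[:,:2]*1000).astype(np.float32)),np.median(q[:,2]))
plan(.659,.0313,.052)
E
python3 cad.py
```

```text
clock: 6.2
tool_pos: [0.658, 0.0239, 0.1545]
orientation: [[-0.909, 0.416, -0.001], [0.416, 0.909, -0.004], [-0.0, -0.004, -1.0]]
force: [-0.1, -0.3, -0.7]
finger_gap: 0.0345
grip_force: 57.9
clock: 6.45
tool_pos: [0.6566, 0.0321, 0.1557]
orientation: [[-0.913, 0.407, -0.001], [0.407, 0.913, 0.001], [0.002, 0.0, -1.0]]
force: [-0.0, 0.9, -0.8]
finger_gap: 0.0345
grip_force: 57.9
0.89 [274.2, 240.3, 235.8, 156.4] 4961 ((653.9910278320312, 0.8670806884765625), (143.24807739257812, 74.20641326904297), 78.68744659423828) 0.04320718912325722
clock 6.55 tcp [0.6569 0.0317 0.1562] tool [-0.0022  0.0004  0.1042] yang 66.0 q7 67.0
```

View pics/w2.png

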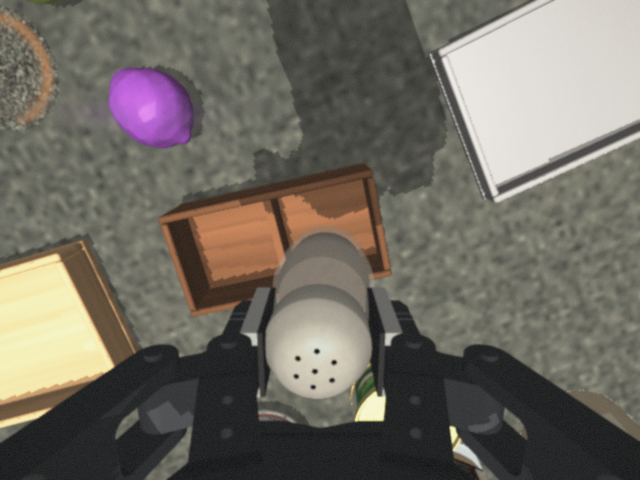

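The picture shows the shaker held upright (px 320,330) above the caddy (274,240), far-left cell free. Wrist fit: caddy 143×74 mm at (0.654, 0.001), 78.7°.

```bash
python3 -m pendant '[{"offset":[-0.0023,0.0043,0.03],"turn":0},{"offset":[0,0,0.03],"turn":0},{"offset":[0,0,0.03],"turn":0},{"offset":[0,0,0.008],"turn":0},{"offset":[0,0,0.005],"turn":0},{"offset":[0,0,0],"turn":0}]' 255
python3 -m pendant '[{"offset":[0,0,0],"turn":0},{"offset":[0,0,0],"turn":0},{"offset":[0,0,0],"turn":0},{"offset":[0,0,0],"turn":0},{"offset":[0,0,0],"turn":0},{"offset":[0,0,0],"turn":0}]' 60
python3 -m pendant '[{"offset":[0,0,-0.04],"turn":0},{"offset":[0,0,-0.045],"turn":0},{"offset":[0,0,-0.045],"turn":0},{"offset":[0,0,0],"turn":0},{"offset":[0,0,0],"turn":0}]' 0
python3 - <<'E'
from h import *
im,P=cloud("wrist"); save("w3",im)
for r in models.cut_out("shaker","wrist")[:1]:
    q=P[r["pixels"]];q=q[~np.isnan(q[:,0])];t=q[q[:,2]>.08];print(r["score"],t.mean(0),q[:,2].max())
plan(.408,-.361,.2,-30)
E
```

```text
clock: 7.3
tool_pos: [0.6619, 0.0332, 0.0543]
orientation: [[-0.912, 0.409, 0.002], [0.409, 0.912, 0.0], [-0.001, 0.001, -1.0]]
force: [0.9, 0.8, -0.4]
finger_gap: 0.0344
grip_force: 57.9
clock: 8.05
tool_pos: [0.6613, 0.033, 0.0533]
orientation: [[-0.912, 0.409, -0.0], [0.409, 0.912, 0.0], [0.0, 0.0, -1.0]]
force: [0.4, -0.5, 0.4]
finger_gap: 0.0653
grip_force: 0.0
clock: 8.68
tool_pos: [0.6609, 0.0331, 0.1829]
orientation: [[-0.912, 0.409, -0.001], [0.409, 0.912, 0.0], [0.001, -0.0, -1.0]]
force: [0.1, 0.1, -0.9]
finger_gap: 0.0857
grip_force: 0.0
0.76 [0.65952138 0.03560985 0.0888851 ] 0.09480823162303578
clock 8.78 tcp [0.6603 0.0331 0.1816] tool [ 0.069  -0.4628 -0.0176] yang 65.8 q7 66.0 turn -1.469 rad (tool z down)
```

```bash
python3 -m pendant '[{"offset":[0,0,-0.01],"turn":0.168},{"offset":[0,0,-0.01],"turn":0.168},{"offset":[0,0,0],"turn":0.168},{"offset":[0,0,0],"turn":0.168},{"offset":[0,0,0],"turn":0.168},{"offset":[0,0,0],"turn":0.168},{"offset":[0,0,0],"turn":0.168},{"offset":[0,0,0],"turn":0.168},{"offset":[0,0,0],"turn":0}]' 0
python3 -m pendant '[{"offset":[-0.048,-0.019,0],"turn":0},{"offset":[-0.048,-0.019,0],"turn":0},{"offset":[-0.048,-0.019,0],"turn":0},{"offset":[-0.048,-0.019,0],"turn":0},{"offset":[-0.048,-0.019,0],"turn":0},{"offset":[-0.048,-0.019,0],"turn":0},{"offset":[-0.048,-0.019,0],"turn":0},{"offset":[-0.048,-0.019,0],"turn":0},{"offset":[-0.048,-0.019,0],"turn":0},{"offset":[0,0,0],"turn":0}]' 0
python3 -m pendant '[{"offset":[0,0,0],"turn":0},{"offset":[0,0,0],"turn":0}]' 0
python3 - <<'E'
from h import *
im,P=cloud("wrist"); save("w4",im)
for r in models.cut_out("spice_jar","wrist")[:1]:
    q=P[r["pixels"]];q=q[~np.isnan(q[:,0])];t=q[q[:,2]>.1];c=(t.max(0)+t.min(0))/2
    print(r["score"],r["extent"],t.mean(0),c,np.ptp(t,axis=0),q[:,2].max())
plan(c[0],c[1],.048,-11.3)
E
```

```text
clock: 9.9
tool_pos: [0.6606, 0.033, 0.2018]
orientation: [[0.192, 0.981, -0.002], [0.981, -0.192, -0.001], [-0.001, -0.002, -1.0]]
force: [-0.1, -0.4, 0.4]
finger_gap: 0.0855
grip_force: 0.0
clock: 11.15
tool_pos: [0.4058, -0.362, 0.2032]
orientation: [[0.199, 0.98, -0.001], [0.98, -0.199, -0.001], [-0.002, -0.001, -1.0]]
force: [0.4, 0.0, 0.5]
finger_gap: 0.0855
grip_force: 0.0
clock: 11.4
tool_pos: [0.4108, -0.3562, 0.2029]
orientation: [[0.19, 0.982, -0.0], [0.982, -0.19, 0.001], [0.001, -0.001, -1.0]]
force: [0.4, -0.7, -0.5]
finger_gap: 0.0853
grip_force: 0.0
0.87 [318.8, 232.4, 73.0, 92.1] [ 0.40838655 -0.35975633  0.10512145] [ 0.40839085 -0.36066501  0.10390674] [0.04313145 0.04359265 0.00772853] 0.10777100358408007
clock 11.5 tcp [ 0.4107 -0.3565  0.2031] tool [-0.0046 -0.0015  0.1551] yang -11.0 q7 33.0 turn 0.005 rad (tool z down)
```

```bash
python3 -m pendant '[{"offset":[-0.0046,-0.0015,0.04],"turn":0.005},{"offset":[0,0,0.04],"turn":0},{"offset":[0,0,0.04],"turn":0},{"offset":[0,0,0.033],"turn":0},{"offset":[0,0,0],"turn":0}]' 0
python3 -m pendant '[{"offset":[0,0,0],"turn":0},{"offset":[0,0,0],"turn":0},{"offset":[0,0,0],"turn":0},{"offset":[0,0,0],"turn":0},{"offset":[0,0,0],"turn":0},{"offset":[0,0,0],"turn":0},{"offset":[0,0,0],"turn":0},{"offset":[0,0,0],"turn":0}]' 255
python3 -m pendant '[{"offset":[0,0,-0.03],"turn":0},{"offset":[0,0,-0.04],"turn":0},{"offset":[0,0,-0.045],"turn":0},{"offset":[0,0,-0.035],"turn":0},{"offset":[0,0,0],"turn":0}]' 255
python3 -c "
from h import *
plan(.6472,-.0329,.2,-11.3)"
```

```text
clock: 12.12
tool_pos: [0.4062, -0.3599, 0.0481]
orientation: [[0.197, 0.98, -0.005], [0.98, -0.197, 0.003], [0.002, -0.005, -1.0]]
force: [0.3, -0.1, 0.6]
finger_gap: 0.0851
grip_force: 0.0
clock: 13.12
tool_pos: [0.4085, -0.3625, 0.0521]
orientation: [[0.198, 0.98, 0.003], [0.98, -0.198, -0.001], [-0.0, 0.003, -1.0]]
force: [-1.6, 0.8, 7.0]
finger_gap: 0.0427
grip_force: 59.8
clock: 13.75
tool_pos: [0.4089, -0.3633, 0.2036]
orientation: [[0.199, 0.98, 0.006], [0.98, -0.199, -0.002], [-0.001, 0.007, -1.0]]
force: [1.2, -0.2, -1.3]
finger_gap: 0.043
grip_force: 60.6
clock 13.75 tcp [ 0.4089 -0.3633  0.2036] tool [0.3712 0.1679 0.0043] yang -11.5 q7 33.0 turn -0.003 rad (tool z down)
```

```bash
python3 -m pendant '[{"offset":[0.041,0.0186,0],"turn":0},{"offset":[0.041,0.0186,0],"turn":0},{"offset":[0.041,0.0186,0],"turn":0},{"offset":[0.041,0.0186,0],"turn":0},{"offset":[0.041,0.0186,0],"turn":0},{"offset":[0.041,0.0186,0],"turn":0},{"offset":[0.041,0.0186,0],"turn":0},{"offset":[0.041,0.0186,0],"turn":0},{"offset":[0.041,0.0186,0],"turn":0},{"offset":[0,0,0],"turn":0}]' 255
python3 -m pendant '[{"offset":[0,0,0],"turn":0},{"offset":[0,0,0],"turn":0},{"offset":[0,0,0],"turn":0}]' 255
python3 - <<'E'
from h import *
im,P=cloud("wrist"); save("w5",im)
plan(.6472,-.0329,.058,-11.3)
E
```

```text
clock: 15.0
tool_pos: [0.6456, -0.0276, 0.1978]
orientation: [[0.191, 0.982, -0.003], [0.982, -0.191, 0.002], [0.001, -0.003, -1.0]]
force: [0.2, -1.3, -1.3]
finger_gap: 0.0432
grip_force: 60.7
clock: 15.38
tool_pos: [0.6444, -0.0348, 0.2005]
orientation: [[0.201, 0.98, 0.0], [0.98, -0.201, 0.0], [0.0, 0.0, -1.0]]
force: [-0.5, 0.2, -0.6]
finger_gap: 0.0426
grip_force: 60.7
clock 15.43 tcp [ 0.6445 -0.0346  0.2005] tool [0.0021 0.0023 0.1425] yang -11.6 q7 -2.0 turn -0.004 rad (tool z down)
```

View pics/w5.png

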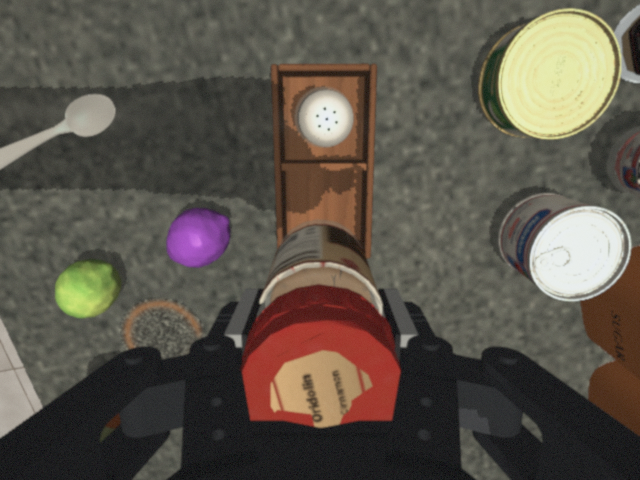

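The wrist view shows the jar held upright (px 320,340) in front of the empty cell (325,205), with the shaker upright in the other cell (325,118).

```bash
python3 -m pendant '[{"offset":[0.002,0.002,0.04],"turn":0},{"offset":[0,0,0.04],"turn":0},{"offset":[0,0,0.04],"turn":0},{"offset":[0,0,0.014],"turn":0},{"offset":[0,0,0.006],"turn":0},{"offset":[0,0,0],"turn":0}]' 255
python3 -m pendant '[{"offset":[0,0,0],"turn":0},{"offset":[0,0,0],"turn":0},{"offset":[0,0,0],"turn":0},{"offset":[0,0,0],"turn":0},{"offset":[0,0,0],"turn":0},{"offset":[0,0,0],"turn":0}]' 50
python3 -m pendant '[{"offset":[0,0,-0.04],"turn":0},{"offset":[0,0,-0.045],"turn":0},{"offset":[0,0,-0.045],"turn":0},{"offset":[0,0,-0.01],"turn":0},{"offset":[0,0,0],"turn":0}]' 0
python3 - <<'E'
from h import *
im,P=cloud("wrist"); save("w6",im)
for l in ["spice_jar","shaker"]:
  for r in models.cut_out(l,"wrist")[:1]:
    q=P[r["pixels"]];q=q[~np.isnan(q[:,0])];t=q[q[:,2]>q[:,2].max()-.008];print(l,r["score"],t.mean(0),q[:,2].max())
for l in ["lime_center","mug"]:
  for r in models.cut_out(l,"wrist")[:3]:
    m=r["pixels"];q=P[m];q=q[q[:,2]>.01]
    print(l,r["score"],im[m].mean(0),cv2.minAreaRect((q[:,:2]*1000).astype(np.float32)))
plan(.435,-.065,.2)
E
```

```text
clock: 16.18
tool_pos: [0.6481, -0.0321, 0.0615]
orientation: [[0.199, 0.98, 0.002], [0.98, -0.199, 0.0], [0.0, 0.002, -1.0]]
force: [0.7, -0.5, -0.3]
finger_gap: 0.0431
grip_force: 60.7
clock: 16.92
tool_pos: [0.6471, -0.032, 0.0603]
orientation: [[0.199, 0.98, -0.0], [0.98, -0.199, 0.0], [-0.0, -0.0, -1.0]]
force: [-0.9, -0.4, -0.4]
finger_gap: 0.0689
grip_force: 0.0
clock: 17.55
tool_pos: [0.6473, -0.032, 0.2005]
orientation: [[0.199, 0.98, 0.001], [0.98, -0.199, 0.0], [0.0, 0.001, -1.0]]
force: [-0.2, -0.3, -0.7]
finger_gap: 0.0855
grip_force: 0.0
spice_jar 0.87 [ 0.64807762 -0.02942718  0.11011253] 0.11251306232906313
lime_center 0.8 [136.54195323  72.97902338 158.43363136] ((542.4818725585938, -36.00475311279297), (48.96455764770508, 44.90793228149414), 53.131717681884766)
lime_center 0.69 [136.79329427 162.82291667  83.04264323] ((436.6347351074219, -61.003082275390625), (48.994544982910156, 45.67427444458008), 67.82855224609375)
lime_center 0.36 [168.50699844  93.48794712  73.73114308] ((647.4769897460938, -37.281455993652344), (59.1807861328125, 56.452842712402344), 81.46983337402344)
clock 17.8 tcp [ 0.6464 -0.0318  0.1986] tool [-0.0745 -0.2006 -0.0008] yang -11.5 q7 -2.0
```

```bash
python3 -m pendant '[{"offset":[-0.015,-0.04,0],"turn":0},{"offset":[-0.015,-0.04,0],"turn":0},{"offset":[-0.015,-0.04,0],"turn":0},{"offset":[-0.015,-0.04,0],"turn":0},{"offset":[-0.015,-0.04,0],"turn":0},{"offset":[0,0,0],"turn":0},{"offset":[0,0,0],"turn":0},{"offset":[0,0,0],"turn":0}]' 0
cat > lime.py <<'E'
from h import *
im,P=cloud("wrist"); save("w7",im)
for r in models.cut_out("lime_center","wrist")[:2]:
    m=r["pixels"];col=im[m].mean(0)
    if col[1]<col[2]: continue
    q=P[m];q=q[q[:,2]>.012]; e=r["extent"]
    rc=cv2.minAreaRect((q[:,:2]*1000).astype(np.float32)); w,V=np.linalg.eigh(np.cov(q[:,:2].T))
    print(r["score"],e,col,rc,np.sqrt(w),"long axis",np.degrees(np.arctan2(V[1,1],V[0,1])))
    u,v=int(e[0]),int(e[1]); cv2.imwrite("pics/limew.png",cv2.cvtColor(cv2.resize(im[max(v-60,0):v+60,max(u-80,0):u+80],None,fx=4,fy=4),cv2.COLOR_RGB2BGR))
plan(.4355,-.0605,.006)
E
python3 lime.py
```

```text
clock: 18.8
tool_pos: [0.4371, -0.0656, 0.2002]
orientation: [[0.198, 0.98, -0.0], [0.98, -0.198, -0.001], [-0.001, 0.0, -1.0]]
force: [-0.6, -0.7, 0.9]
finger_gap: 0.0851
grip_force: 0.0
0.95 [315.9, 205.7, 57.4, 59.7] [134.37873545 159.493866    82.85246933] ((434.56475830078125, -60.88813781738281), (49.72200012207031, 49.08760452270508), 73.95787811279297) [0.01116351 0.01351842] long axis -147.49873330113908
clock 18.9 tcp [ 0.4369 -0.0657  0.2001] tool [ 0.0051 -0.0024  0.1941] yang -11.5 q7 -11.0
```

View pics/limew.png

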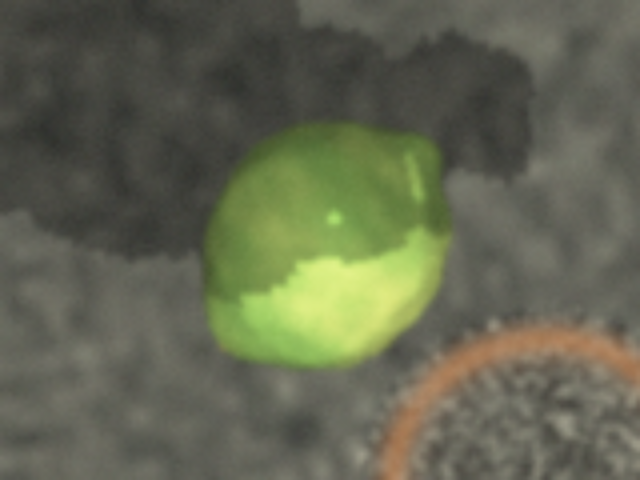

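The crop shows the green lime (crop px 325,245) with its tips at lower left and upper right, so its long axis is about 31° in the world; closing direction -59°.

```bash
python3 -m pendant '[{"offset":[0,0,0],"turn":0.166},{"offset":[0,0,0],"turn":0.166},{"offset":[0,0,0],"turn":0.166},{"offset":[0,0,0],"turn":0.166},{"offset":[0,0,0],"turn":0.166},{"offset":[0.001,-0.005,0.04],"turn":0},{"offset":[0,0,0.04],"turn":0},{"offset":[0,0,0.03],"turn":0},{"offset":[0,0,0],"turn":0},{"offset":[0,0,0],"turn":0}]' 0
python3 -c "
from h import *
plan(.435,-.061,.004,-59)"
```

```text
clock: 20.15
tool_pos: [0.4356, -0.0611, 0.0913]
orientation: [[0.857, 0.515, 0.001], [0.515, -0.857, -0.0], [0.001, 0.001, -1.0]]
force: [-0.1, -0.3, 0.8]
finger_gap: 0.0854
grip_force: 0.0
clock 20.15 tcp [ 0.4356 -0.0611  0.0913] tool [-0.0005 -0.0005  0.0873] yang -59.0 q7 -55.0 turn -0.000 rad (tool z down)
```

```bash
python3 -m pendant '[{"offset":[0,0,0.04],"turn":0},{"offset":[0,0,0.035],"turn":0},{"offset":[0,0,0.012],"turn":0},{"offset":[0,0,0],"turn":0}]' 0
python3 -m pendant '[{"offset":[0,0,0],"turn":0},{"offset":[0,0,0],"turn":0},{"offset":[0,0,0],"turn":0},{"offset":[0,0,0],"turn":0},{"offset":[0,0,0],"turn":0},{"offset":[0,0,0],"turn":0},{"offset":[0,0,0],"turn":0},{"offset":[0,0,0],"turn":0}]' 255
python3 -m pendant '[{"offset":[0,0,-0.03],"turn":0},{"offset":[0,0,-0.04],"turn":0},{"offset":[0,0,-0.04],"turn":0},{"offset":[0,0,-0.03],"turn":-0.15},{"offset":[0,0,0],"turn":-0.15},{"offset":[0,0,0],"turn":-0.15},{"offset":[0,0,0],"turn":-0.15},{"offset":[0,0,0],"turn":-0.15},{"offset":[0,0,0],"turn":-0.15},{"offset":[0,0,0],"turn":0}]' 255
python3 -c "
from h import *
plan(.6505,-.195,.14,-7.3)"
```

```text
clock: 20.65
tool_pos: [0.4352, -0.061, 0.0039]
orientation: [[0.857, 0.515, 0.0], [0.515, -0.857, -0.0], [0.0, 0.0, -1.0]]
force: [0.5, -0.5, 0.8]
finger_gap: 0.0857
grip_force: 0.0
clock: 21.65
tool_pos: [0.4357, -0.0609, 0.0049]
orientation: [[0.857, 0.515, 0.002], [0.515, -0.857, 0.001], [0.002, 0.0, -1.0]]
force: [-3.0, 0.4, 10.3]
finger_gap: 0.0445
grip_force: 59.5
clock: 22.9
tool_pos: [0.4346, -0.0609, 0.1436]
orientation: [[0.131, 0.991, 0.001], [0.991, -0.131, 0.001], [0.001, 0.001, -1.0]]
force: [-0.3, -0.2, -0.3]
finger_gap: 0.0445
grip_force: 61.4
clock 22.9 tcp [ 0.4346 -0.0609  0.1436] tool [-0.1046  0.2317  0.0037] yang -7.5 q7 -6.0 turn -0.004 rad (tool z down)
```

```bash
python3 -m pendant '[{"offset":[-0.0174,0.0386,0],"turn":0},{"offset":[-0.0174,0.0386,0],"turn":0},{"offset":[-0.0174,0.0386,0],"turn":0},{"offset":[-0.0174,0.0386,0],"turn":0},{"offset":[-0.0174,0.0386,0],"turn":0},{"offset":[-0.0174,0.0386,0],"turn":0},{"offset":[0,0,0],"turn":0},{"offset":[0,0,0],"turn":0},{"offset":[0,0,0],"turn":0}]' 255
python3 - <<'E'
from h import *
im,P=cloud("wrist"); save("w8",im)
r=models.cut_out("crate","wrist")[0]
q=P[r["pixels"]];q=q[(q[:,2]>.028)&(q[:,2]<.042)&(np.linalg.norm(q[:,:2]-[.645,-.24],axis=1)<.115)]
print(r["score"],r["extent"],len(q),cv2.minAreaRect((q[:,:2]*1000).astype(np.float32)))
plan(.6505,-.195,.013,-7.3)
E
```

```text
clock: 24.02
tool_pos: [0.6501, -0.1936, 0.1436]
orientation: [[0.13, 0.992, 0.0], [0.992, -0.13, 0.001], [0.001, -0.0, -1.0]]
force: [-1.3, 0.4, -0.1]
finger_gap: 0.0446
grip_force: 61.5
0.83 [322.6, 284.3, 189.8, 251.8] 5415 ((645.5450439453125, -239.16168212890625), (180.47286987304688, 120.59046173095703), 82.41926574707031)
clock 24.12 tcp [ 0.6503 -0.1936  0.1439] tool [-0.0015  0.0003  0.1309] yang -7.4 q7 21.0 turn -0.002 rad (tool z down)
```

View pics/w8.png

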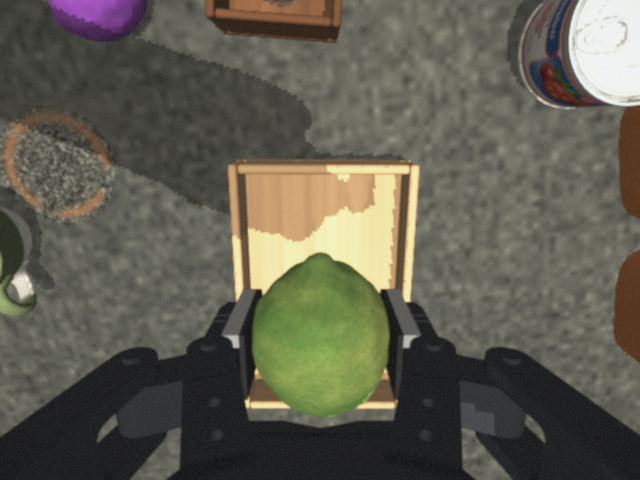

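The lime is held lengthwise over the crate (px 320,330), which the wrist fit puts at (0.6455, -0.239) with the right size.

```bash
python3 -m pendant '[{"offset":[-0.0015,0,0.04],"turn":0},{"offset":[0,0,0.04],"turn":0},{"offset":[0,0,0.03],"turn":0},{"offset":[0,0,0.014],"turn":0},{"offset":[0,0,0.006],"turn":0},{"offset":[0,0,0],"turn":0}]' 255
python3 -m pendant '[{"offset":[0,0,0],"turn":0},{"offset":[0,0,0],"turn":0},{"offset":[0,0,0],"turn":0},{"offset":[0,0,0],"turn":0},{"offset":[0,0,0],"turn":0},{"offset":[0,0,0],"turn":0}]' 68
python3 -m pendant '[{"offset":[0,0,-0.04],"turn":0},{"offset":[0,0,-0.045],"turn":0},{"offset":[0,0,-0.05],"turn":0},{"offset":[0,0,-0.05],"turn":0},{"offset":[0,0,0],"turn":0}]' 0
python3 - <<'E'
from h import *
im,P=cloud("wrist"); save("w9",im)
for r in models.cut_out("lime_center","wrist")[:2]:
    m=r["pixels"];q=P[m];q=q[~np.isnan(q[:,0])];print(r["score"],im[m].mean(0),(q.max(0)+q.min(0))/2,q[:,2].max())
plan(.424,.195,.2,-7.3)
E
```

```text
clock: 24.88
tool_pos: [0.651, -0.196, 0.0142]
orientation: [[0.13, 0.992, 0.001], [0.992, -0.13, -0.0], [0.0, 0.001, -1.0]]
force: [0.1, 0.2, -1.0]
finger_gap: 0.0445
grip_force: 61.5
clock: 25.62
tool_pos: [0.6505, -0.196, 0.0133]
orientation: [[0.13, 0.992, -0.0], [0.992, -0.13, 0.0], [0.0, -0.0, -1.0]]
force: [0.7, -0.2, -0.9]
finger_gap: 0.0623
grip_force: 0.0
clock: 26.25
tool_pos: [0.6528, -0.1975, 0.2037]
orientation: [[0.13, 0.991, 0.009], [0.992, -0.13, -0.002], [-0.001, 0.009, -1.0]]
force: [0.1, -1.4, -0.3]
finger_gap: 0.0853
grip_force: 0.0
0.75 [143.20803263 166.93818638  87.06808911] [ 0.64977297 -0.20253696  0.02877381] 0.05410086962916033
0.7 [120.83940741  64.99022222 140.3117037 ] [ 0.53982109 -0.04575572  0.02458101] 0.04861824188349073
clock 26.35 tcp [ 0.6505 -0.196   0.1985] tool [ 0.3583 -0.2753 -0.0015] yang -7.5 q7 20.0 turn -0.003 rad (tool z down)
```

```bash
python3 -m pendant '[{"offset":[0.0398,-0.0306,0],"turn":0},{"offset":[0.0398,-0.0306,0],"turn":0},{"offset":[0.0398,-0.0306,0],"turn":0},{"offset":[0.0398,-0.0306,0],"turn":0},{"offset":[0.0398,-0.0306,0],"turn":0},{"offset":[0.0398,-0.0306,0],"turn":0},{"offset":[0.0398,-0.0306,0],"turn":0},{"offset":[0.0398,-0.0306,0],"turn":0},{"offset":[0.0398,-0.0306,0],"turn":0},{"offset":[0,0,0],"turn":0}]' 0
python3 -m pendant '[{"offset":[0,0,0],"turn":0},{"offset":[0,0,0],"turn":0},{"offset":[0,0,0],"turn":0}]' 0
python3 - <<'E'
from h import *
im,P=cloud("wrist"); save("w10",im)
for r in models.cut_out("garlic_center","wrist")[:2]:
    m=r["pixels"];q=P[m];q=q[q[:,2]>.012];e=r["extent"]
    rc=cv2.minAreaRect((q[:,:2]*1000).astype(np.float32));t=q[q[:,2]>q[:,2].max()-.01]
    print(r["score"],e,im[m].mean(0),rc,q[:,2].max(),"stalk",t.mean(0))
    for a in range(0,180,15):
        w=q[:,:2]@[np.cos(np.radians(a)),np.sin(np.radians(a))]; print(a,np.ptp(w).round(4),end="; ")
u,v=map(int,models.cut_out("garlic_center","wrist")[0]["extent"][:2])
cv2.imwrite("pics/garw.png",cv2.cvtColor(cv2.resize(im[max(v-60,0):v+60,max(u-80,0):u+80],None,fx=4,fy=4),cv2.COLOR_RGB2BGR))
plan(.424,.197,.2,-7.3)
E
```

```text
clock: 27.6
tool_pos: [0.4204, 0.1984, 0.1965]
orientation: [[0.121, 0.993, -0.003], [0.993, -0.121, -0.001], [-0.002, -0.003, -1.0]]
force: [0.8, -0.5, -0.6]
finger_gap: 0.0854
grip_force: 0.0
clock: 27.98
tool_pos: [0.4243, 0.1939, 0.1981]
orientation: [[0.132, 0.991, -0.0], [0.991, -0.132, -0.0], [-0.0, -0.0, -1.0]]
force: [0.5, -0.1, 0.0]
finger_gap: 0.0853
grip_force: 0.0
0.68 [315.4, 211.3, 71.1, 67.5] [206.84271479 190.14220307 173.0325882 ] ((420.25262451171875, 194.01564025878906), (55.03017807006836, 54.87363815307617), 89.24612426757812) 0.057763371655180584 stalk [0.4151523  0.19222375 0.0517079 ]
0 0.055; 15 0.058; 30 0.0581; 45 0.0569; 60 0.0582; 75 0.0568; 90 0.055; 105 0.056; 120 0.055; 135 0.0549; 150 0.056; 165 0.0568; clock 28.12 tcp [0.4241 0.1944 0.1983] tool [ 0.0025 -0.0005 -0.0017] yang -7.5 q7 -37.0 turn -0.004 rad (tool z down)
```

View pics/garw.png

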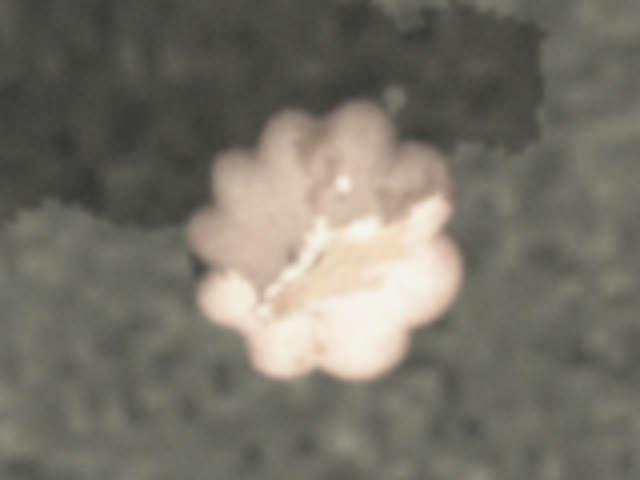

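The garlic (crop px 325,240) is nearly round, so the present closing direction serves.

```bash
python3 -m pendant '[{"offset":[-0.001,-0.0035,0.045],"turn":0},{"offset":[0,0,0.045],"turn":0},{"offset":[0,0,0.045],"turn":0},{"offset":[0,0,0.04],"turn":0},{"offset":[0,0,0.017],"turn":0},{"offset":[0,0,0],"turn":0}]' 0
python3 -m pendant '[{"offset":[0,0,0],"turn":0},{"offset":[0,0,0],"turn":0},{"offset":[0,0,0],"turn":0},{"offset":[0,0,0],"turn":0},{"offset":[0,0,0],"turn":0},{"offset":[0,0,0],"turn":0},{"offset":[0,0,0],"turn":0},{"offset":[0,0,0],"turn":0}]' 255
python3 -m pendant '[{"offset":[0,0,-0.03],"turn":0},{"offset":[0,0,-0.045],"turn":0},{"offset":[0,0,-0.05],"turn":0},{"offset":[0,0,-0.05],"turn":0},{"offset":[0,0,-0.02],"turn":0},{"offset":[0,0,0],"turn":0}]' 255
python3 -c "
from h import *
plan(.64,-.281,.2,-7.5)"
```

```text
clock: 28.88
tool_pos: [0.4193, 0.1935, 0.0052]
orientation: [[0.13, 0.992, -0.002], [0.992, -0.13, -0.002], [-0.003, -0.002, -1.0]]
force: [0.1, -0.3, 0.4]
finger_gap: 0.0856
grip_force: 0.0
clock: 29.88
tool_pos: [0.4215, 0.195, 0.0082]
orientation: [[0.13, 0.992, 0.002], [0.992, -0.13, 0.002], [0.002, 0.002, -1.0]]
force: [-1.8, -2.2, 7.3]
finger_gap: 0.0529
grip_force: 61.7
clock: 30.62
tool_pos: [0.4214, 0.195, 0.2037]
orientation: [[0.13, 0.992, 0.004], [0.992, -0.13, 0.004], [0.004, 0.003, -1.0]]
force: [0.8, -0.2, -0.7]
finger_gap: 0.0528
grip_force: 63.4
clock 30.62 tcp [0.4214 0.195  0.2037] tool [-0.4437  0.2784  0.0027] yang -7.4 q7 -38.0 turn 0.001 rad (tool z down)
```

```bash
python3 -m pendant '[{"offset":[-0.0444,0.0278,0],"turn":0},{"offset":[-0.0444,0.0278,0],"turn":0},{"offset":[-0.0444,0.0278,0],"turn":0},{"offset":[-0.0444,0.0278,0],"turn":0},{"offset":[-0.0444,0.0278,0],"turn":0},{"offset":[-0.0444,0.0278,0],"turn":0},{"offset":[-0.0444,0.0278,0],"turn":0},{"offset":[-0.0444,0.0278,0],"turn":0},{"offset":[-0.0444,0.0278,0],"turn":0},{"offset":[-0.0444,0.0278,0],"turn":0}]' 255
python3 -m pendant '[{"offset":[0,0,0],"turn":0},{"offset":[0,0,0],"turn":0},{"offset":[0,0,0],"turn":0},{"offset":[0,0,0],"turn":0}]' 255
python3 - <<'E'
from h import *
im,P=cloud("wrist"); save("w11",im)
plan(.64,-.281,.016,-7.5)
E
```

```text
clock: 31.88
tool_pos: [0.6385, -0.283, 0.1993]
orientation: [[0.129, 0.992, -0.002], [0.992, -0.129, 0.001], [0.001, -0.002, -1.0]]
force: [0.2, 0.1, 0.9]
finger_gap: 0.0527
grip_force: 63.4
clock: 32.38
tool_pos: [0.6387, -0.2801, 0.2016]
orientation: [[0.127, 0.992, 0.001], [0.992, -0.127, 0.001], [0.001, 0.001, -1.0]]
force: [-0.6, -0.0, -0.5]
finger_gap: 0.0526
grip_force: 63.3
clock 32.42 tcp [ 0.6387 -0.2804  0.2017] tool [-0.0006  0.0012  0.1857] yang -7.3 q7 30.0 turn 0.003 rad (tool z down)
```

View pics/w11.png

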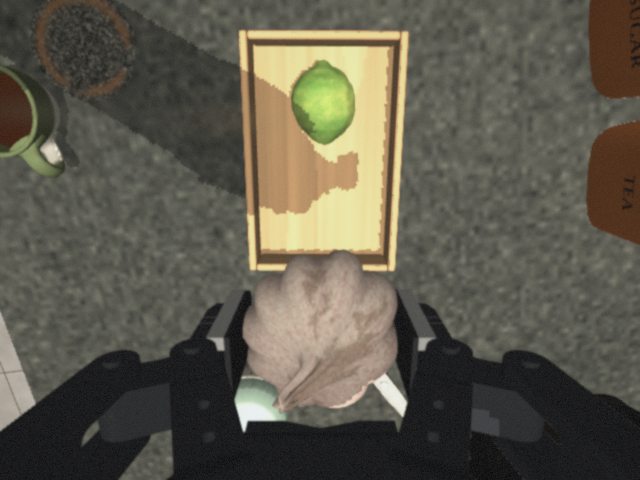

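```bash
python3 - <<'E'
import numpy as np
P=np.load("scene0.npy").reshape(-1,3);P=P[P[:,2]>.045]
d=P[:,:2]-[.64,-.281];k=(abs(d)<.11).all(1);print(k.sum(),P[k].min(0) if k.any() else 0,P[k].max(0) if k.any() else 0)
E
python3 -m pendant '[{"offset":[-0.0006,0.0012,0.045],"turn":0},{"offset":[0,0,0.045],"turn":0},{"offset":[0,0,0.045],"turn":0},{"offset":[0,0,0.035],"turn":0},{"offset":[0,0,0.012],"turn":0},{"offset":[0,0,0],"turn":0}]' 255
python3 -m pendant '[{"offset":[0,0,0],"turn":0},{"offset":[0,0,0.002],"turn":0},{"offset":[0,0,0],"turn":0}]' 255
```

```text
0 0 0
clock: 33.17
tool_pos: [0.6396, -0.2823, 0.0195]
orientation: [[0.129, 0.992, -0.0], [0.992, -0.129, 0.0], [0.0, -0.0, -1.0]]
force: [0.5, -0.3, 0.1]
finger_gap: 0.0527
grip_force: 63.3
clock: 33.55
tool_pos: [0.6398, -0.2828, 0.0181]
orientation: [[0.13, 0.992, 0.001], [0.992, -0.13, -0.0], [0.0, 0.001, -1.0]]
force: [0.5, 0.2, -0.6]
finger_gap: 0.0525
grip_force: 63.3
```

```bash
python3 -m pendant '[{"offset":[0,0,0.002],"turn":0},{"offset":[0,0,0],"turn":0},{"offset":[0,0,0],"turn":0},{"offset":[0,0,0],"turn":0},{"offset":[0,0,0],"turn":0},{"offset":[0,0,0],"turn":0}]' 68
python3 -m pendant '[{"offset":[0,0,-0.04],"turn":0},{"offset":[0,0,-0.045],"turn":0},{"offset":[0,0,-0.05],"turn":0},{"offset":[0,0,-0.05],"turn":0},{"offset":[0,0,0],"turn":0},{"offset":[0,0,0],"turn":0}]' 0
python3 - <<'E'
from h import *
im,P=cloud("wrist"); save("w12",im)
for l in ["garlic_center","lime_center"]:
  for r in models.cut_out(l,"wrist")[:1]:
    m=r["pixels"];q=P[m];q=q[~np.isnan(q[:,0])];print(l,r["score"],(q.max(0)+q.min(0))/2,q[:,2].max())
plan(.432,.069,.16,-78.7)
E
```

```text
clock: 34.3
tool_pos: [0.6395, -0.2826, 0.0154]
orientation: [[0.13, 0.992, 0.0], [0.992, -0.13, 0.0], [0.0, 0.0, -1.0]]
force: [-0.4, 0.5, -0.7]
finger_gap: 0.0623
grip_force: 0.0
clock: 35.05
tool_pos: [0.6392, -0.2824, 0.1998]
orientation: [[0.13, 0.992, -0.0], [0.992, -0.13, 0.001], [0.001, -0.0, -1.0]]
force: [-0.7, 1.4, 0.1]
finger_gap: 0.0853
grip_force: 0.0
garlic_center 0.72 [ 0.63847767 -0.28866019  0.03359255] 0.06365983269016517
lime_center 0.92 [ 0.6513241  -0.19764723  0.02918234] 0.05426137664944308
clock 35.2 tcp [ 0.6388 -0.282   0.1984] tool [ 0.3212 -0.2504  0.0394] yang -7.4 q7 30.0 turn 1.244 rad (tool z down)
```

```bash
python3 -m pendant '[{"offset":[0.0357,-0.0278,0],"turn":0},{"offset":[0.0357,-0.0278,0],"turn":0},{"offset":[0.0357,-0.0278,0],"turn":0},{"offset":[0.0357,-0.0278,0],"turn":0},{"offset":[0.0357,-0.0278,0],"turn":0},{"offset":[0.0357,-0.0278,0],"turn":0},{"offset":[0.0357,-0.0278,0],"turn":0},{"offset":[0.0357,-0.0278,0],"turn":0},{"offset":[0.0357,-0.0278,0],"turn":0},{"offset":[0,0,0],"turn":0}]' 0
python3 -m pendant '[{"offset":[0,0,0.01],"turn":0.178},{"offset":[0,0,0.01],"turn":0.178},{"offset":[0,0,0.01],"turn":0.178},{"offset":[0,0,0.01],"turn":0.178},{"offset":[0,0,0],"turn":0.178},{"offset":[0,0,0],"turn":0.178},{"offset":[0,0,0],"turn":0.178},{"offset":[0,0,0],"turn":0},{"offset":[0,0,0],"turn":0}]' 0
python3 - <<'E'
from h import *
im,P=cloud("wrist"); save("w13",im)
for r in models.cut_out("teaspoon","wrist")[:2]:
    m=r["pixels"];q=P[m];q=q[~np.isnan(q[:,0])]
    rc=cv2.minAreaRect((q[:,:2]*1000).astype(np.float32));print(r["score"],r["extent"],rc,q[:,2].min(),q[:,2].max())
plan(.432,.069,.003,-78.7)
E
```

```text
clock: 36.45
tool_pos: [0.4308, 0.0714, 0.1994]
orientation: [[0.123, 0.992, -0.002], [0.992, -0.123, 0.0], [0.0, -0.002, -1.0]]
force: [-0.5, -0.2, 0.2]
finger_gap: 0.0853
grip_force: 0.0
clock: 37.58
tool_pos: [0.433, 0.0677, 0.16]
orientation: [[0.981, 0.196, -0.0], [0.196, -0.981, -0.0], [-0.001, 0.0, -1.0]]
force: [0.1, 0.5, 0.6]
finger_gap: 0.0856
grip_force: 0.0
0.83 [322.2, 213.1, 43.2, 176.1] ((430.2562255859375, 66.50952911376953), (139.4027862548828, 30.7150936126709), 11.079889297485352) -0.0028207178697547963 0.010303249446990181
clock 37.67 tcp [0.433  0.0681 0.1602] tool [-0.0008 -0.0012  0.1572] yang -78.8 q7 -95.0 turn -0.001 rad (tool z down)
```

View pics/w13.png

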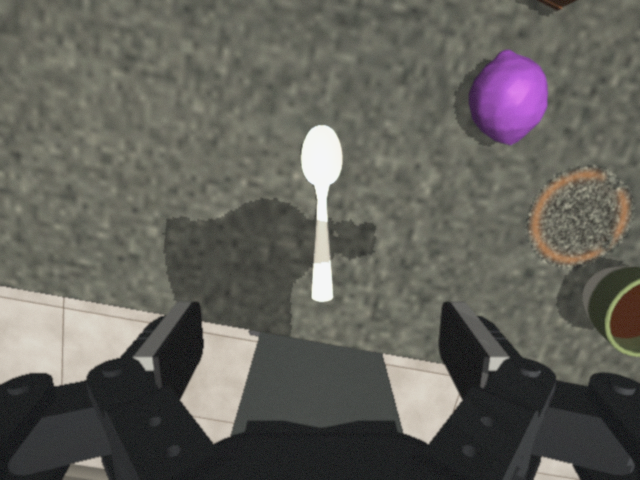

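The spoon lies at px (322,213), lengthwise with the tool's x axis, its middle clear for the fingers.

```bash
python3 -m pendant '[{"offset":[-0.003,0.001,0.045],"turn":0},{"offset":[0,0,0.045],"turn":0},{"offset":[0,0,0.04],"turn":0},{"offset":[0,0,0.02],"turn":0},{"offset":[0,0,0.006],"turn":0},{"offset":[0,0,0],"turn":0},{"offset":[0,0,0],"turn":0}]' 0
python3 -m pendant '[{"offset":[0,0,0],"turn":0},{"offset":[0,0,0],"turn":0},{"offset":[0,0,0],"turn":0},{"offset":[0,0,0],"turn":0},{"offset":[0,0,0],"turn":0},{"offset":[0,0,0],"turn":0},{"offset":[0,0,0],"turn":0},{"offset":[0,0,0],"turn":0},{"offset":[0,0,0],"turn":0},{"offset":[0,0,0],"turn":0}]' 255
```

```text
clock: 38.55
tool_pos: [0.4312, 0.0672, 0.0053]
orientation: [[0.981, 0.194, 0.002], [0.194, -0.981, 0.001], [0.002, -0.001, -1.0]]
force: [-0.4, 0.5, 1.2]
finger_gap: 0.0852
grip_force: 0.0
clock: 39.8
tool_pos: [0.4315, 0.0662, 0.0084]
orientation: [[0.981, 0.194, -0.001], [0.194, -0.981, 0.001], [-0.001, -0.001, -1.0]]
force: [-15.9, -5.6, 49.4]
finger_gap: 0.0125
grip_force: 64.5
```

```bash
python3 -m pendant '[{"offset":[0,0,-0.006],"turn":0},{"offset":[0,0,-0.02],"turn":0},{"offset":[0,0,-0.04],"turn":0},{"offset":[0,0,-0.04],"turn":0},{"offset":[0,0,-0.04],"turn":0},{"offset":[0,0,0],"turn":0},{"offset":[0,0,0],"turn":0}]' 255
python3 - <<'E'
from h import *
im,P=cloud("wrist"); save("w14",im)
plan(.634,.238,.15,1.5)
E
```

```text
clock: 40.67
tool_pos: [0.4297, 0.0667, 0.1497]
orientation: [[0.981, 0.194, -0.001], [0.194, -0.981, 0.0], [-0.001, -0.0, -1.0]]
force: [0.6, -0.1, -0.3]
finger_gap: 0.003
grip_force: 54.4
clock 40.73 tcp [0.4293 0.0666 0.1492] tool [ 0.234  -0.1286 -0.0013] yang -78.8 q7 -95.0 turn -1.402 rad (tool z down)
```

View pics/w14.png

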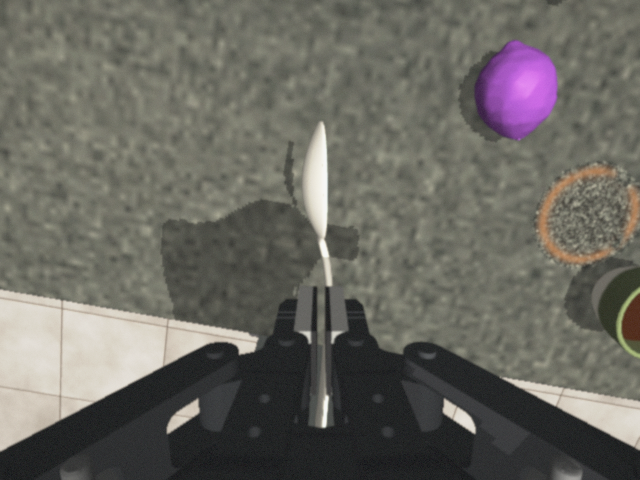

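The lifted spoon is held, but rolled on its edge: bowl at px (315,180), bulge to the left. I'll measure how it hangs before lowering it.

```bash
python3 - <<'E'
from h import *
im,P=cloud("wrist");s=arm.state();R=s["orientation"]
np.set_printoptions(precision=4,suppress=True)
Q=(P-s["tool_pos"])@R
m=(im.min(2)>110)&(abs(Q[...,1])<.03)&(Q[...,2]<.06)
n,L,st,c=cv2.connectedComponentsWithStats(m.astype(np.uint8))
for i in range(1,n):
    if st[i,4]>40:
        q=Q[L==i]; print(st[i],q.min(0),q.max(0))
        for x in np.arange(-.08,.09,.01):
            k=q[abs(q[:,0]-x)<.005]
            if len(k)>3: print("  x",round(x,3),len(k),"y",k[:,1].min(),k[:,1].max(),"z",np.percentile(k[:,2],[5,50,95]))
for cam in ["scene"]:
    im,P=cloud(cam); q=P.reshape(-1,3); q=(q-s["tool_pos"])@R
    for r in models.cut_out("teaspoon",cam)[:2]:
        k=q.reshape(480,640,3)[r["pixels"]];k=k[abs(k[:,2])<.05];print(cam,r["score"],len(k),k.min(0) if len(k) else "",k.max(0) if len(k) else "")
        for x in np.arange(-.08,.09,.02):
            j=k[abs(k[:,0]-x)<.01]
            if len(j)>1: print("  x",round(x,3),len(j),"y",np.median(j[:,1]),"z",np.percentile(j[:,2],[5,50,95]))
E
```

```text
[ 301  121   32  166 2538] [ 0.0074 -0.0073 -0.0093] [0.0704 0.0047 0.0089]
  x 0.01 133 y 0.0010594842574174778 0.004659366927215802 z [0.0035 0.0046 0.0063]
  x 0.02 183 y -0.0008898469542751253 0.003795444552033505 z [0.0021 0.0039 0.0055]
  x 0.03 199 y -0.0038315196951240965 0.001786942549714051 z [-0.0051 -0.0004  0.0033]
  x 0.04 558 y -0.006976164782602364 0.0019865288833419165 z [-0.0078 -0.0042  0.0029]
  x 0.05 730 y -0.007301873673040655 0.0019559541490887437 z [-0.0081 -0.0043  0.0031]
  x 0.06 583 y -0.00638514089280743 0.001926172716656831 z [-0.0066 -0.0024  0.0047]
  x 0.07 152 y -0.002985343137866119 0.0012662477001407527 z [-0.0028  0.001   0.0061]
[299 330  13  14  85] [ 0.0068 -0.0062 -0.0438] [ 0.0123 -0.0027 -0.0347]
  x 0.01 85 y -0.006188069240604568 -0.002663908806759063 z [-0.0375 -0.0364 -0.0352]
[331 330  13  14  88] [ 0.0066  0.0032 -0.0441] [ 0.0125  0.0068 -0.0345]
  x 0.01 88 y 0.003196550654956896 0.006764855506833798 z [-0.0416 -0.0364 -0.0352]
[318 373  10  55 278] [-0.0605 -0.001  -0.0739] [0.0102 0.0029 0.0083]
  x -0.06 29 y -0.00103779773874208
[... 156 characters left out ...]
007309746964410067 0.002859714517363231 z [0.0009 0.0022 0.0051]
  x -0.03 12 y 0.0011505428688310024 0.0015713881172365824 z [0.0038 0.0043 0.0057]
scene 0.67 320 [-0.0688 -0.0091 -0.0082] [0.0697 0.0077 0.0211]
  x -0.06 49 y 0.0014863997829040992 z [0.     0.007  0.0153]
  x -0.04 50 y 0.0023680967461087747 z [0.0015 0.0072 0.0152]
  x -0.02 38 y 0.004096503533326408 z [0.0022 0.0064 0.0128]
  x 0.0 22 y 0.004620347684001528 z [0.0045 0.0076 0.0112]
  x 0.02 24 y 0.002523556537955827 z [0.001 0.005 0.011]
  x 0.04 66 y -0.003413049846366233 z [-0.0045  0.0109  0.0188]
  x 0.06 71 y -0.002611823346417572 z [-0.0036  0.0083  0.018 ]
scene 0.56 6 [0.1789 0.1154 0.0356] [0.195  0.1246 0.0409]
```

```bash
python3 -m pendant '[{"offset":[0,0,0],"turn":-0.175},{"offset":[0,0,0],"turn":-0.175},{"offset":[0,0,0],"turn":-0.175},{"offset":[0,0,0],"turn":-0.175},{"offset":[0,0,0],"turn":-0.175},{"offset":[0,0,0],"turn":-0.175},{"offset":[0,0,0],"turn":-0.175},{"offset":[0,0,0],"turn":-0.175},{"offset":[0,0,0],"turn":0},{"offset":[0,0,0],"turn":0}]' 255
python3 -m pendant '[{"offset":[0.0275,0.036,0],"turn":0},{"offset":[0.0275,0.036,0],"turn":0},{"offset":[0.0275,0.036,0],"turn":0},{"offset":[0.0275,0.036,0],"turn":0},{"offset":[0.0275,0.036,0],"turn":0},{"offset":[0.0275,0.036,0],"turn":0},{"offset":[0,0,0],"turn":0},{"offset":[0,0,0],"turn":0},{"offset":[0,0,0],"turn":0}]' 255
python3 - <<'E'
from h import *
im,P=cloud("wrist"); save("w15",im)
r=models.cut_out("tray","wrist")[0]
q=P[r["pixels"]];q=q[(q[:,2]>.017)&(q[:,2]<.03)&(np.linalg.norm(q[:,:2]-[.634,.238],axis=1)<.115)]
print(r["score"],r["extent"],len(q),cv2.minAreaRect((q[:,:2]*1000).astype(np.float32)))
plan(.642,.24,.03,1.5)
E
```

```text
clock: 42.12
tool_pos: [0.43, 0.0668, 0.15]
orientation: [[-0.021, 1.0, -0.001], [1.0, 0.021, -0.0], [-0.0, -0.001, -1.0]]
force: [1.2, 0.1, 0.2]
finger_gap: 0.0028
grip_force: 54.4
clock: 43.25
tool_pos: [0.6418, 0.2357, 0.1506]
orientation: [[-0.022, 1.0, -0.0], [1.0, 0.022, 0.0], [0.0, -0.0, -1.0]]
force: [0.3, 0.1, -0.8]
finger_gap: 0.003
grip_force: 54.5
0.83 [308.6, 209.8, 172.3, 264.2] 5928 ((634.358642578125, 239.5495147705078), (110.63544464111328, 185.05931091308594), 2.0701045989990234)
clock 43.35 tcp [0.6418 0.2362 0.1509] tool [0.0037 0.0002 0.1209] yang 1.3 q7 -7.0 turn -0.004 rad (tool z down)
```

View pics/w15.png

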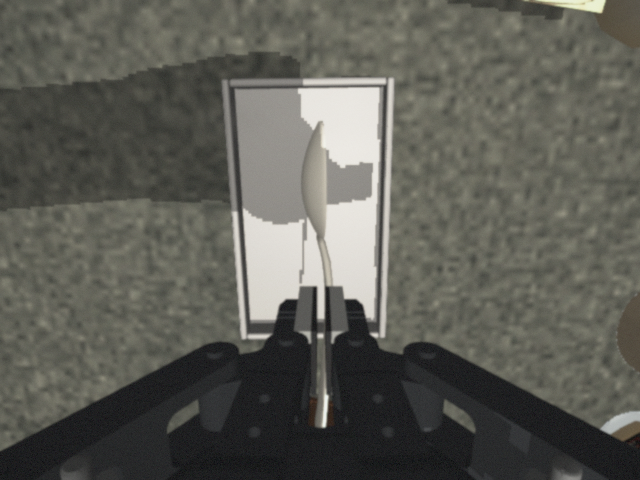

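The spoon hangs inside the tray outline (tray at px 308,210; fit at 0.634, 0.2395); its bulge faces left, so I'll set its edge down and tip it left onto its underside.

```bash
python3 -m pendant '[{"offset":[0.004,0,0.045],"turn":-0.012},{"offset":[0,0,0.04],"turn":0},{"offset":[0,0,0.025],"turn":0},{"offset":[0,0,0.011],"turn":0},{"offset":[0,0,0.002],"turn":0},{"offset":[0,0,0],"turn":0},{"offset":[0,0,0],"turn":0}]' 255
python3 -m pendant '[{"offset":[0,-0.004,0],"turn":0},{"offset":[0,-0.004,0],"turn":0},{"offset":[0,-0.004,0],"turn":0},{"offset":[0,-0.003,0],"turn":0},{"offset":[0,0,0],"turn":0},{"offset":[0,0,0],"turn":0}]' 185
python3 - <<'E'
from h import *
im,P=cloud("wrist"); save("w16",im)
E
```

```text
clock: 44.22
tool_pos: [0.643, 0.2412, 0.0287]
orientation: [[-0.036, 0.999, 0.002], [0.999, 0.036, 0.001], [0.001, 0.002, -1.0]]
force: [-0.4, 0.0, -0.1]
finger_gap: 0.0028
grip_force: 54.5
clock: 44.98
tool_pos: [0.6273, 0.2404, 0.0274]
orientation: [[-0.036, 0.999, 0.0], [0.999, 0.036, 0.0], [0.0, 0.0, -1.0]]
force: [0.0, 0.2, -0.3]
finger_gap: 0.0234
grip_force: 0.0
```

View pics/w16.png

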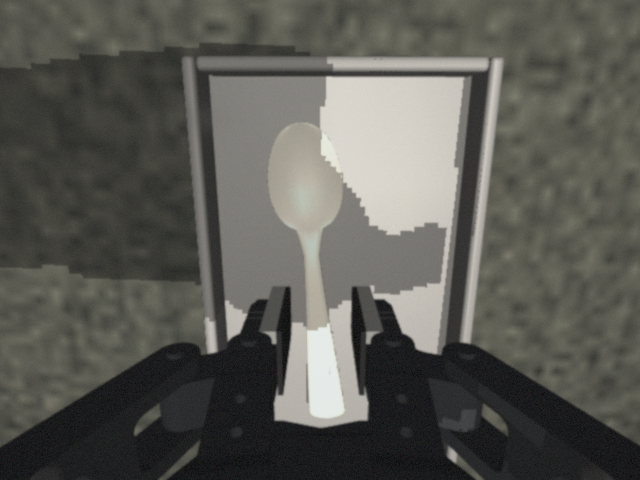

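The spoon has fallen flat (bowl px 305,178, handle to 325,410) and lies free between the fingers. Rising, then checking which side is up.

```bash
python3 -m pendant '[{"offset":[0,0,-0.03],"turn":0},{"offset":[0,0,-0.04],"turn":0},{"offset":[0,0,-0.045],"turn":0},{"offset":[0,0,-0.045],"turn":0},{"offset":[0,0,0],"turn":0},{"offset":[0,0,0],"turn":0},{"offset":[0,0,0],"turn":0}]' 185
python3 - <<'E'
from h import *
np.set_printoptions(precision=4,suppress=True)
im,P=cloud("wrist"); save("w17",im)
r=models.cut_out("teaspoon","wrist")[0];m=r["pixels"];q=P[m];q=q[~np.isnan(q[:,0])]
rc=cv2.minAreaRect((q[:,:2]*1000).astype(np.float32));print(r["score"],r["extent"],rc)
a=np.radians(rc[2]);u=np.array([np.cos(a),np.sin(a)]);u=u if rc[1][0]>rc[1][1] else np.array([-u[1],u[0]])
u=u*np.sign(u[1]);c=np.array(rc[0])/1000;d=q[:,:2]-c;x=d@u;y=d@[-u[1],u[0]]
for xx in np.arange(-.065,.07,.01):
    k=abs(x-xx)<.005
    print(round(xx,3),"y",y[k].min().round(4),y[k].max().round(4),[ (round(yy,3),np.median(q[k&(abs(y-yy)<.002),2]).round(4)) for yy in np.arange(-.016,.018,.004) if (k&(abs(y-yy)<.002)).sum()>3])
im,P=cloud("scene")
for l,c0 in [("mug",(.415,-.185)),("glass",0),("spice_jar",0),("shaker",0),("garlic_center",0),("lime_center",0),("teaspoon",0)]:
    for r in models.cut_out(l,"scene")[:1]:
        q=P[r["pixels"]];q=q[~np.isnan(q[:,0])];print(l,r["score"],np.percentile(q,2,axis=0),np.percentile(q,98,axis=0))
save("end",im)
E
```

```text
clock: 45.9
tool_pos: [0.6263, 0.2403, 0.1857]
orientation: [[-0.036, 0.999, -0.002], [0.999, 0.036, -0.001], [-0.001, -0.002, -1.0]]
force: [0.5, 0.5, 0.1]
finger_gap: 0.0236
grip_force: 0.0
0.67 [317.0, 204.6, 39.7, 171.5] ((627.1043701171875, 240.14578247070312), (30.64219856262207, 140.3850860595703), 10.146677017211914)
-0.065 y -0.0025 0.0151 [(np.float64(-0.004), np.float64(0.0058)), (np.float64(0.0), np.float64(0.0066)), (np.float64(0.004), np.float64(0.0069)), (np.float64(0.008), np.float64(0.0068)), (np.float64(0.012), np.float64(0.0066)), (np.float64(0.016), np.float64(0.0053))]
-0.055 y -0.0024 0.0147 [(np.float64(-0.004), np.float64(0.0073)), (np.float64(0.0), np.float64(0.0081)), (np.float64(0.004), np.float64(0.0083)), (np.float64(0.008), np.float64(0.0082)), (np.float64(0.012), np.float64(0.0079)), (np.float64(0.016), np.float64(0.0037))]
-0.045 y -0.0028 0.0132 [(np.float64(-0.004), np.float64(0.0085)), (np.float64(0.0), np.float64(0.0091)), (np.float64(0.004), np.float64(0.0095)), (np.float64(0.008), np.float64(0.0093)), (np.float64(0.012), np.float64(0.009))]
-0.03
[... 2544 characters left out ...]
0113)), (np.float64(-0.008), np.float64(0.0108)), (np.float64(-0.004), np.float64(0.0101)), (np.float64(0.0), np.float64(0.0099)), (np.float64(0.004), np.float64(0.01)), (np.float64(0.008), np.float64(0.0112)), (np.float64(0.012), np.float64(0.0043))]
mug 0.75 [ 0.3872 -0.2222  0.0163] [ 0.4447 -0.1446  0.0483]
glass 0.79 [ 0.52    0.3934 -0.0011] [0.5953 0.4737 0.0899]
spice_jar 0.93 [ 0.6252 -0.0546  0.0273] [ 0.6648 -0.0141  0.1119]
shaker 0.54 [ 0.6293 -0.0181  0.0226] [0.6698 0.0466 0.0953]
garlic_center 0.87 [ 0.6121 -0.3126  0.0182] [ 0.6599 -0.261   0.0566]
lime_center 0.95 [ 0.6275 -0.2269  0.0208] [ 0.6644 -0.184   0.0531]
teaspoon 0.61 [0.6117 0.1763 0.0044] [0.6355 0.3028 0.0145]
```

```bash
python3 -c "
import cv2
a=cv2.imread('pics/w17.png');e=cv2.imread('pics/end.png')
import numpy as np
A=cv2.resize(a[60:330,200:420],(400,490));B=cv2.resize(e[150:400,290:494],(400,490));cv2.imwrite('pics/fin.png',np.hstack([A,B]))"
```

```text
(no output)
```

View pics/fin.png

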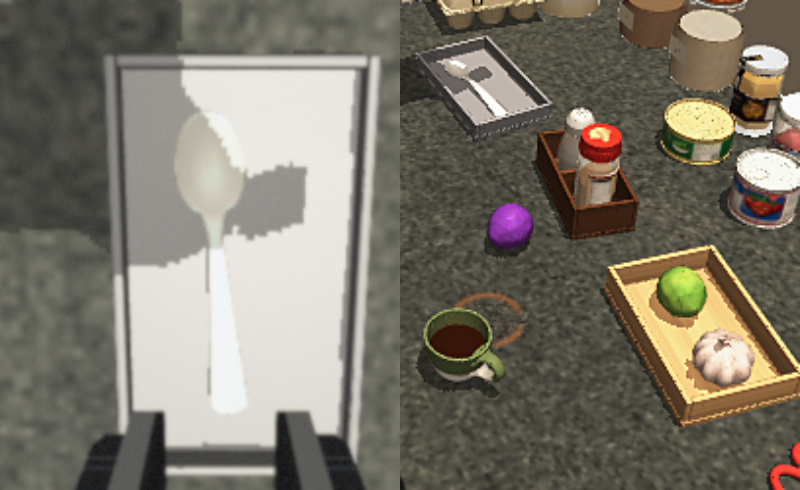

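The bowl is concave upwards, so the spoon lies the right way up and nearly lengthwise in the tray. The jar and shaker stand upright, one per cell. The lime and garlic are in the crate, and the mug and glass haven't moved.

```bash
python3 -c "
from cell import ticket
print(ticket.hand_in())"
```

```text
the job is handed in; nothing more can be done
None
```

The job is handed in, with no verdict returned: the last camera check showed the lime and garlic in the crate, the teaspoon flat in the tray, the jar and shaker upright one per caddy cell, and the mug and glass where they started.

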